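Pipe fittings to the vice rack, in reverse order

ROBOT

A 6-joint arm with a two-finger parallel gripper is mounted at the origin on the work surface. World frame = base frame: x ahead of the robot, y to its left, z up, the work surface at z = 0. Lengths are in m, angles in rad, forces in N, time in s.
With the tool pointing down it reaches from about 0.35 to 0.85 m from the base axis. Payload 8.1 kg.
Tool frame: the origin (TCP) lies on the centre line of the jaws, within the pads' length; the fingertips stand 11 mm ahead of it and the grasp point (between the pads) lies 8 mm behind it (tip_reach is the z of the fingertips in the tool frame, in m); z points along the fingers, y is the direction in which the jaws open and shut (so a half turn about z gives the same grasp; the last joint's range is limited). The gripper opens to 93 mm and grips with 3 to 60 N. Pads are 15 mm wide; open, the fingers measure 128 mm over their backs; the gripper's body (75 mm by 188 mm) begins 65 mm behind the grasp point.
Start: joints at [-1.368, 0.13, 1.488, -0, 1.523, -0.085], TCP at [0.17, -0.575, 0.23] pointing down, gripper open.
Joint ranges: [-2.96, 2.96], [-0.89, 2.26], [0.02, 2.5], [-1.34, 4.48], [0, 2.73], [-2.66, 2.66]. Speed limits (rad/s): [2.39, 2.39, 2.79, 3.14, 3.14, 3.14].

INTERFACE

Orientations are given as a rotation vector (axis times angle).
In Python, from plant import read_state, read_camera, camera_params, close_job, silhouettes, tip_of, tip_reach gives the robot as it stands.
- The arm moves only by the shell command python3 -m creep 'ROWS' [FORCE]. ROWS is JSON, a list of rows, each a list of 5 numbers: the shift along the tool's x, y, z in m, then the turn about the tool's z in rad, then the closure in counts, from 0 (fully open) to 255 (shut). In form: [[dx, dy, dz, twist, gripper], ...]. A call has 1 to 12 rows; each row shifts and turns the commanded pose from where the row before left it, along the tool's axes as they then stand; what a row does not reach is not made up. A row lasts 1/12 s, in which the tool goes at most 41.7 mm and 7.16 degrees, less where a joint would pass 70% of its speed; a pose out of reach is approached as far as the arm can. A call is refused whole if a number of a shift passes 0.0417 or a number of a turn 0.125, either way. A call with a gripper value outside its range is refused whole. The fingers move at their own pace and stop on an object; FORCE is the grip in N (left out, the last holds). Time passes only in rows, so rows that do not move let the fingers close. It gives the time, the measured TCP pose, the force and the opening at its end, in the units of the state.
- read_state(): the state, without advancing time (a new reading comes with each control period).
- read_camera(name): name is "scene" or "top"; returns the picture (420x560x3 uint8, red, green, blue); there is no depth.
- camera_params(name): a dict with "fov_y" (degrees; the focal length in pixels is half the picture's height over the tangent of half this angle, whatever the lens; pixels are square), "cx", "cy" (the principal point, pixels), "k1" (the pictures are not rectified: a ray, as slopes to the right and down, at radius r is drawn at 1 + k1 r^2 times it, then the intrinsics apply), "position" and "rotation" of the camera in the world. Camera axes: x right, y down, z forward; pixel columns grow to the right and rows downward; lengths in m; the calibration is good to about 2 mm. A picture is of the moment at which its call begins. camera_params takes no time and is no camera call.
- close_job(): hands the job in, once; it reports no verdict.
Trained networks look in the newest picture that a camera, given by its name, has taken for a name from the list of things; names that differ only in an ending like _2 or _b are one class to them, and where a whole thing is asked for, a point or a joint stands for the part that bears it (a point fixed in the world has none). Each returns a list of dicts, best first, with "confidence" (0 to 1); they miss things now and then, are a little off and sometimes report something else, mostly with a low value. They report only what shows in the picture. A call takes as long as a camera call.
- silhouettes(camera, query): "region" (420x560 bool, what is visible of it) and "pixel" ([column, row] in pixels, amid what is visible of it).
- tip_of(camera, query): "pixel" ([column, row] in pixels: a listed point, or the origin of a listed thing).
The state is a dict: "t": time; "q": joint angles; "dq": joint speeds; "joint_torque": joint torques, N m; "tool_pos": TCP position; "orientation": TCP orientation; "force": force on the tool from outside, world axes, zero at the start; "wrist_torque": the same for the moment, N m; "opening": finger opening in m.
Only numpy, scipy, OpenCV 4.12 (cv2) and the standard library are available. Lean on these libraries where they do the work, as an engineer would, in place of code of your own. Each camera call takes 0.05 s, during which the arm holds its last target.

TASK

The four pipe fittings stand in a row, in assembly order, in the metal trays on the dark board. The run will be made up from its other end, so move them to the empty wooden rack in reverse order, one to a pocket: the fitting at the left end of the source row goes into the pocket at the right end of the wooden rack, and so on. Keep every fitting upright, stand each on the floor of its pocket, and do not tip or push aside the tin of sealant standing between the rows.

Things in the scene. Friction and masses are not known exactly. Their poses are not given: they have to be found in the camera images.
- nipple: dark steel pipe nipple with coppery thread at both ends: cylinder of diameter 34 mm, 80 mm tall, 0.16 kg. Stands upright on its origin (centre of the underside, 10 mm above the table at the start), z up along its axis. The tallest and slimmest of the four; grip it anywhere on the side
- coupling: bright steel pipe coupling: plain cylinder of diameter 46 mm, 48 mm tall, 0.22 kg. Stands upright on its origin (centre of the underside, 10 mm above the table at the start), z up along its axis. The shortest of the four; grip it on the side
- reducer: dark steel reducer: foot of diameter 46 mm up to 22 mm, tapering to a neck of diameter 30 mm from 30 mm to its top at 68 mm, 0.2 kg. Stands upright on its origin (centre of the underside, 10 mm above the table at the start), z up along its axis. Grip it by the neck, fingertips above the shoulder at 30 mm
- hexnut: long brass hexagon nut (hexagonal sleeve), 40 mm across flats, 46 mm across corners, 60 mm tall, 0.24 kg. Stands upright on its origin (centre of the underside, 10 mm above the table at the start), z up along its axis. Its x axis is square to two of the flats and lies within 0.12 rad of the x axis of its tray, so it can be gripped across the row
- tray_a: fixed sheet-metal tray of the source row, 70 x 70 mm, walls 12 mm high and 4 mm thick, floor 4 mm thick; the nipple starts in it. Origin: centre of its underside, 6 mm above the table, on a dark board 86 x 312 mm. y axis along the row (pitch 76 mm) to the left end as seen from the robot; row turned up to 0.3 rad. The four trays lie in any order
- tray_b: fixed sheet-metal tray of the source row, 70 x 70 mm, walls 12 mm high and 4 mm thick, floor 4 mm thick; the coupling starts in it. Origin: centre of its underside, 6 mm above the table, on a dark board 86 x 312 mm. y axis along the row (pitch 76 mm) to the left end as seen from the robot; row turned up to 0.3 rad. The four trays lie in any order
- tray_c: fixed sheet-metal tray of the source row, 70 x 70 mm, walls 12 mm high and 4 mm thick, floor 4 mm thick; the reducer starts in it. Origin: centre of its underside, 6 mm above the table, on a dark board 86 x 312 mm. y axis along the row (pitch 76 mm) to the left end as seen from the robot; row turned up to 0.3 rad. The four trays lie in any order
- tray_d: fixed sheet-metal tray of the source row, 70 x 70 mm, walls 12 mm high and 4 mm thick, floor 4 mm thick; the hexnut starts in it. Origin: centre of its underside, 6 mm above the table, on a dark board 86 x 312 mm. y axis along the row (pitch 76 mm) to the left end as seen from the robot; row turned up to 0.3 rad. The four trays lie in any order
- rack: empty, fixed pale wooden target rack, 76 x 309 mm, walls 22 mm high, 5 mm thick, pocket floors 10 mm above the table. Four pockets, inside 66 (x) by 71 mm (y), centred at x = 0, y = +114, +38, -38, -114 mm. Origin: centre of the underside, on the table. Its +y end is the left end seen from the robot (turned up to 0.3 rad). It lies left or right of the source row
- tin: closed grey-and-white tin of sealant, diameter 64 mm, 90 mm tall, 0.45 kg, upright and loose on the table between the two rows. Origin: centre of its underside

How it is judged:
By the outcome, as a careful person would: the job done as asked, in the order asked, and still so for the second after the job is handed in, with the robot touching nothing.
It also fails if it takes over 120 s, if anything falls off the work surface, if the arm or the gripper's body presses on something with over 40 N, if the wrist force passes 120 N, or if a joint passes its speed limit or range.

## Working session

There is one attempt and no reset: what is moved stays moved. The work goes in short steps, Python scripts to look and compute and a shell command to move; the robot and the scene stay as the last step left them, time stands still between calls to the robot, and variables do not carry over. Pictures are saved under pics/ and viewed, and the job is handed in when it is done.

```bash
ls; mkdir -p pics; python3 - <<'E'
from plant import *
import cv2
for n in("scene","top"):
    im=read_camera(n); cv2.imwrite(f"pics/{n}0.png",im[:,:,::-1]); print(camera_params(n))
print(read_state(),tip_reach)
E
```

```text
pics
{'fov_y': 42.929169086275444, 'cx': 286.22185235850264, 'cy': 209.97670354655148, 'k1': -0.02421209858461047, 'position': array([1.34147665, 0.34667771, 0.88650895]), 'rotation': array([-1.36780506, -2.17248125,  0.89031758])}
{'fov_y': 47.828564304407195, 'cx': 280.75679166265667, 'cy': 209.34986322582776, 'k1': -0.08303526044285008, 'position': array([0.36916531, 0.01240788, 0.98752704]), 'rotation': array([-2.12066722,  2.1380637 , -0.23186704])}
{'t': 0.1, 'q': array([-1.36840413e+00,  1.31084334e-01,  1.48916296e+00,  1.69349607e-05,
        1.52298298e+00, -8.54098642e-02]), 'dq': array([-0.00050994, -0.00120647, -0.00308962,  0.00016589,  0.0017407 ,
       -0.00101528]), 'joint_torque': array([ 4.88655351e-04, -5.61342180e+01, -4.93097019e+01,  7.69001897e-02,
        2.90689029e-02, -7.27007318e-05]), 'tool_pos': array([ 0.1702309 , -0.57483785,  0.22869718]), 'orientation': array([-3.10750275e+00, -4.50283935e-01,  1.23786022e-04]), 'force': array([-0.53868216,  0.2803971 , -0.14214355]), 'wrist_torque': array([-0.00835604,  0.05500517,  0.00997401]), 'opening': 0.09312881328881363} 0.011
```

View pics/scene0.png

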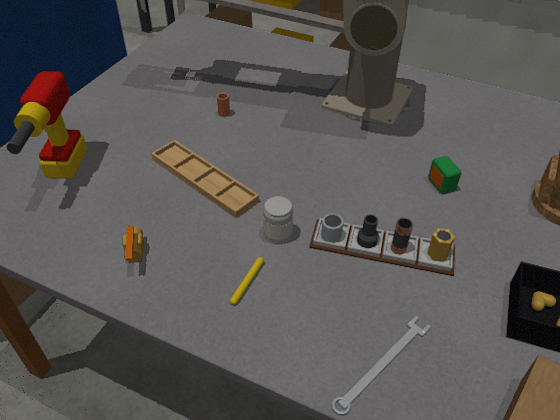

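View pics/top0.png

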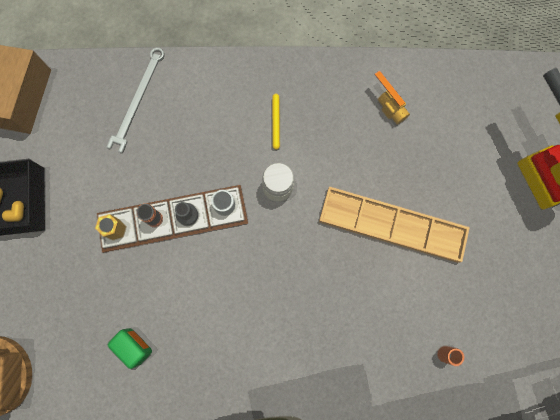

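```bash
cat > h.py <<'E'
from plant import *
import numpy as np, cv2
from scipy.spatial.transform import Rotation as R
from scipy.optimize import minimize
def proj(n,P):
    c=camera_params(n); M=R.from_rotvec(c['rotation']).as_matrix()
    p=(np.atleast_2d(P)-c['position'])@M
    s=p[:,:2]/p[:,2:]; s=s*(1+c['k1']*(s**2).sum(1,keepdims=True))
    f=210/np.tan(np.radians(c['fov_y'])/2)
    return s*f+[c['cx'],c['cy']]
def unproj(n,px,z):
    c=camera_params(n); M=R.from_rotvec(c['rotation']).as_matrix()
    f=210/np.tan(np.radians(c['fov_y'])/2)
    d=(np.atleast_2d(px)-[c['cx'],c['cy']])/f; s=d.copy()
    for _ in range(20): s=d/(1+c['k1']*(s**2).sum(1,keepdims=True))
    r=np.c_[s,np.ones(len(s))]@M.T
    return c['position']+r*((z-c['position'][2])/r[:,2])[:,None]
def rings(prof):
    a=np.arange(0,2*np.pi,.2); return np.array([[r*np.cos(t),r*np.sin(t),z] for r,z in prof for t in a])
def box(x,y,z0,z1): return np.array([[i,j,k] for i in(-x,x) for j in(-y,y) for k in(z0,z1)])
hexp=np.array([[.0231*np.cos(t),.0231*np.sin(t),z] for z in(0,.06) for t in np.pi/6+np.arange(6)*np.pi/3])
MODEL=dict(nipple=[rings([(.017,0),(.017,.08)])],coupling=[rings([(.023,0),(.023,.048)])],
 reducer=[rings([(.023,0),(.023,.022)]),rings([(.023,.022),(.015,.03)]),rings([(.015,.03),(.015,.068)])],
 hexnut=[hexp],rack=[box(.038,.1545,0,.022)],tin=[rings([(.032,0),(.032,.09)])])
def fit(name,regs,x0,z0):
    S=4
    def cost(p):
        T=R.from_euler('z',p[2]).as_matrix(); c=0
        for n,reg in regs.items():
            pts=[proj(n,q@T.T+[p[0],p[1],z0]) for q in MODEL[name]]
            m=np.zeros((420*1,560*1),np.uint8)
            ys,xs=np.nonzero(reg); ox,oy=xs.min()-12,ys.min()-12; w,h=xs.max()+13-ox,ys.max()+13-oy
            m=np.zeros((h*S,w*S),np.uint8)
            for q in pts:
                hh=cv2.convexHull(((q-[ox-.5,oy-.5])*S).astype(np.float32))
                cv2.fillConvexPoly(m,np.round(hh*16-8).astype(np.int32),255,shift=4)
            a=cv2.resize(m,(w,h),interpolation=cv2.INTER_AREA)/255.
            b=np.zeros((h,w)); b[ys-oy,xs-ox]=1
            c+=np.abs(a-b).sum()/b.sum()
        return c/len(regs)
    x0=np.array(x0,float); best=None
    sim=np.vstack([x0]+[x0+d for d in np.diag([.008,.008,.1])])
    r=minimize(cost,x0,method='Nelder-Mead',options=dict(initial_simplex=sim,xatol=1e-5,fatol=1e-5))
    return r.x,r.fun
E
cat > m.py <<'E'
from h import *
import sys
names=sys.argv[1:] or ['hexnut','nipple','reducer','coupling','tin','rack']
Z=dict(rack=0,tin=0); OUT={}
for n in("scene","top"): read_camera(n)
for q in names:
    regs={}
    for n in("top","scene"):
        s=silhouettes(n,q)
        if s:
            regs[n]=s[0]['region']; print(q,n,[(round(t['confidence'],2),np.round(t['pixel'],0).tolist(),int(t['region'].sum())) for t in s[:3]])
    z0=Z.get(q,.010)
    n0='top' if 'top' in regs else 'scene'
    ys,xs=np.nonzero(regs[n0]); x0=np.r_[unproj(n0,[[xs.mean(),ys.mean()]],.03)[0,:2],0]
    for k in [regs]+([{n:regs[n]} for n in regs] if len(regs)>1 else []):
        p,f=fit(q,k,x0,z0); print('  ',list(k),np.round(p,4),round(f,3))
E
python3 m.py
```

```text
hexnut top [(0.84, [110.0, 225.0], 562)]
hexnut scene [(0.77, [439.0, 246.0], 631)]
   ['top', 'scene'] [0.5202 0.3338 0.4246] 0.105
   ['top'] [0.5206 0.3363 0.1782] 0.063
   ['scene'] [0.5192 0.3317 0.2267] 0.086
nipple top [(0.74, [149.0, 214.0], 454), (0.41, [107.0, 227.0], 532), (0.39, [198.0, 216.0], 700)]
nipple scene [(0.61, [402.0, 233.0], 554)]
   ['top', 'scene'] [0.5421 0.2529 0.0573] 0.092
   ['top'] [0.5431 0.2546 0.1455] 0.055
   ['scene'] [0.5394 0.2522 0.1133] 0.065
reducer top [(0.62, [186.0, 210.0], 394)]
reducer scene [(0.83, [370.0, 235.0], 522), (0.68, [428.0, 262.0], 530)]
   ['top', 'scene'] [0.5493 0.1828 0.0648] 0.16
   ['top'] [0.5503 0.1837 0.0752] 0.2
   ['scene'] [0.548  0.1819 0.1364] 0.109
coupling top [(0.71, [222.0, 204.0], 453)]
coupling scene [(0.98, [329.0, 228.0], 589), (0.58, [428.0, 260.0], 442), (0.37, [370.0, 232.0], 587)]
   ['top', 'scene'] [0.5706 0.1069 0.0345] 0.133
   ['top'] [0.5717 0.1089 0.0279] 0.131
   ['scene'] [0.5685 0.105  0.0767] 0.05
tin top [(0.7, [276.0, 183.0], 1035)]
tin scene [(0.97, [277.0, 218.0], 1233)]
   ['top', 'scene'] [ 0.6095 -0.0046  0.1293] 0.098
   ['top'] [ 0.6081 -0.0036  0.1468] 0.066
   ['scene'] [ 0.6068 -0.0077  0.1488] 0.085
rack top [(0.98, [396.0, 226.0], 5459)]
rack scene [(0.71, [204.0, 177.0], 3163)]
   ['top', 'scene'] [ 0.5271 -0.2498 -0.286 ] 0.043
   ['top'] [ 0.5273 -0.2491 -0.2923] 0.031
   ['scene'] [ 0.526  -0.2531 -0.2811] 0.042
```

```bash
cat > go.py <<'E'
# usage: go.py x y z toolY_angle : total shift in current tool axes, twist
from h import *
import sys
x,y,z,a=map(float,sys.argv[1:5]); s=read_state()
M=R.from_rotvec(s['orientation']).as_matrix()
ya=np.arctan2(M[1,1],M[0,1]); tw=-((a-ya+np.pi/2)%np.pi-np.pi/2)
d=M.T@(np.array([x,y,z])-s['tool_pos'])
Mt=M@R.from_euler('z',tw).as_matrix(); d2=Mt.T@(np.array([x,y,z])-s['tool_pos'])
print('shift now',d.round(4),'twist',round(tw,4),'shift after twist',d2.round(4),'tilt z',M[:,2].round(4),'F',s['force'].round(1),'op',round(s['opening'],4),'t',s['t'])
E
python3 - <<'E'
from h import *
c=unproj('top',[[97,214],[242,186],[247,222],[103,251]],.006)
print(c.round(4),c.mean(0)); 
for a,b in((0,1),(3,2)): d=c[a]-c[b]; print(np.arctan2(-d[0],d[1]))
print('pockets')
p=np.array([.527,-.2505]);yw=-.288
for k in(.114,.038,-.038,-.114): print(k,(p+k*np.array([-np.sin(yw),np.cos(yw)])).round(4))
E
python3 go.py .520 .334 .23 .2
```

```text
[[0.5546 0.3784 0.006 ]
 [0.6136 0.0711 0.006 ]
 [0.5357 0.0602 0.006 ]
 [0.476  0.3608 0.006 ]] [0.54497651 0.21764434 0.006     ]
0.18945603336691352
0.19595657616059844
pockets
0.114 [ 0.5594 -0.1412]
0.038 [ 0.5378 -0.2141]
-0.038 [ 0.5162 -0.2869]
-0.114 [ 0.4946 -0.3598]
shift now [ 5.934e-01 -7.727e-01 -3.000e-04] twist -1.483 shift after twist [ 8.217e-01  5.233e-01 -3.000e-04] tilt z [ 0.  0. -1.] F [ 0.1  0.4 -0.5] op 0.0931 t 0.8
```

```bash
python3 -m creep '[[0,0,-0.01,-0.12,0],[0,0,-0.01,-0.12,0],[0,0,0,-0.12,0],[0,0,0,-0.12,0],[0,0,0,-0.12,0],[0,0,0,-0.12,0],[0,0,0,-0.12,0],[0,0,0,-0.12,0],[0,0,0,-0.12,0],[0,0,0,-0.12,0],[0,0,0,-0.12,0],[0,0,0,-0.12,0]]' 30; python3 go.py .520 .334 .23 .2
```

```text
t: 1.8
tool_pos: [0.1703, -0.5753, 0.2496]
orientation: [-2.033, -2.395, -0.0]
force: [0.3, 0.2, 0.2]
opening: 0.093
shift now [0.8405 0.4925 0.0197] twist -0.037 shift after twist [0.8217 0.5233 0.0197] tilt z [ 0.  0. -1.] F [0.3 0.2 0.2] op 0.093 t 1.8
```

```bash
python3 -m creep '[[0.02,0.02,0,-0.03,0],[0.028,0.028,0,0,0],[0.028,0.028,0,0,0],[0.028,0.028,0,0,0],[0.028,0.028,0,0,0],[0.028,0.028,0,0,0],[0.028,0.028,0,0,0],[0.028,0.028,0,0,0],[0.028,0.028,0,0,0],[0.028,0.028,0,0,0],[0.028,0.028,0,0,0],[0.028,0.028,0,0,0]]'; python3 go.py .520 .334 .20 .193
```

```text
t: 2.8
tool_pos: [0.4331, -0.1908, 0.25]
orientation: [2.004, 2.418, 0.0]
force: [1.1, -0.6, 0.3]
opening: 0.093
shift now [0.4995 0.1828 0.0499] twist -0.0061 shift after twist [0.4984 0.1859 0.0499] tilt z [ 9.e-04 -5.e-04 -1.e+00] F [ 1.1 -0.6  0.3] op 0.093 t 2.8
```

```bash
python3 -m creep '[[0.038,0.014,0,-0.006,0],[0.038,0.014,0,0,0],[0.038,0.014,0,0,0],[0.038,0.014,0,0,0],[0.038,0.014,0,0,0],[0.038,0.014,0,0,0],[0.038,0.014,0,0,0],[0.038,0.014,0,0,0],[0.038,0.014,0,0,0],[0.038,0.014,0,0,0],[0.038,0.014,0,0,0],[0.03,0.012,0,0,0]]';python3 -m creep '[[0,0,0,0,0],[0,0,0,0,0]]'; python3 go.py .520 .334 .15 .193
```

```text
t: 3.8
tool_pos: [0.5093, 0.282, 0.2497]
orientation: [-1.995, -2.426, -0.001]
force: [0.8, -0.5, 0.2]
opening: 0.0929
t: 3.97
tool_pos: [0.5092, 0.2805, 0.249]
orientation: [-1.993, -2.428, 0.002]
force: [-0.1, 0.2, 0.1]
opening: 0.0929
shift now [0.0504 0.0212 0.099 ] twist 0.003 shift after twist [0.0505 0.021  0.099 ] tilt z [-9.e-04 -5.e-04 -1.e+00] F [-0.1  0.2  0.1] op 0.0929 t 3.9667
```

```bash
python3 -m creep '[[0.025,0.01,0.02,0,0],[0.025,0.011,0.03,0,0],[0,0,0.03,0,0],[0,0,0.02,0,0],[0,0,0,0,0],[0,0,0,0,0]]'; python3 go.py .520 .334 .042 .193; python3 - <<'E'
from h import *
for n in("scene","top"): cv2.imwrite(f"pics/a_{n}.png",read_camera(n)[:,:,::-1])
E
```

```text
t: 4.47
tool_pos: [0.5199, 0.3304, 0.1488]
orientation: [-1.998, -2.423, 0.005]
force: [0.1, 0.8, -0.2]
opening: 0.0933
shift now [0.0037 0.0011 0.1068] twist -0.0011 shift after twist [0.0037 0.0011 0.1068] tilt z [-0.0025 -0.0017 -1.    ] F [ 0.1  0.8 -0.2] op 0.0933 t 4.4667
```

View pics/a_scene.png

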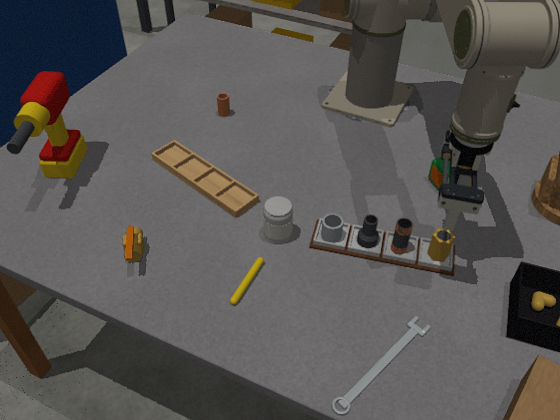

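```bash
python3 -m creep '[[0.003,0.001,0.03,0,0],[0,0,0.03,0,0],[0,0,0.025,0,0],[0,0,0.015,0,0],[0,0,0.006,0,0],[0,0,0,0,0],[0,0,0,0,0]]'; python3 go.py .520 .334 .042 .193; python3 - <<'E'
from h import *
for n in("scene","top"): cv2.imwrite(f"pics/b_{n}.png",cv2.resize(read_camera(n)[120:330,300:560,::-1],None,fx=3,fy=2.8))
E
```

```text
t: 5.15
tool_pos: [0.5224, 0.3356, 0.046]
orientation: [1.997, 2.424, 0.004]
force: [0.2, -0.2, -0.1]
opening: 0.0929
shift now [-0.0011 -0.0027  0.0039] twist -0.0004 shift after twist [-0.0011 -0.0027  0.0039] tilt z [ 0.0027  0.0014 -1.    ] F [ 0.2 -0.2 -0.1] op 0.0929 t 5.15
```

View pics/b_scene.png

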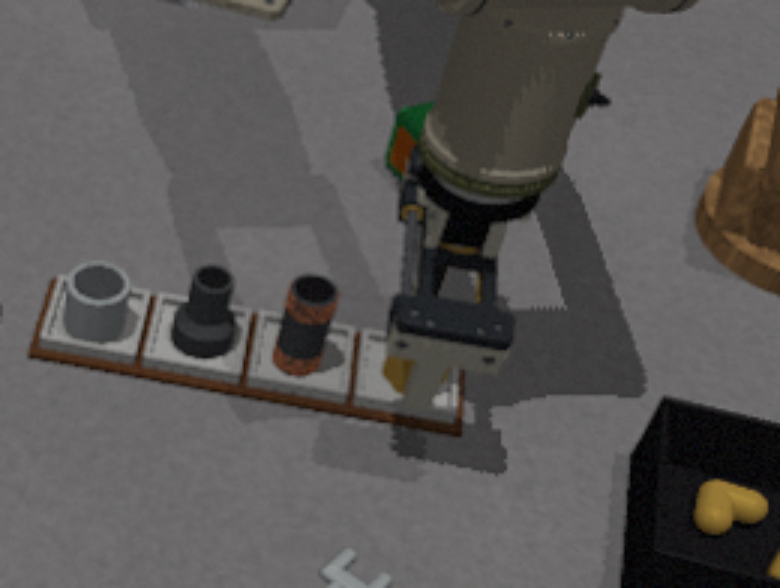

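```bash
python3 - <<'E'
from h import *
s=read_state(); M=R.from_rotvec(s['orientation']).as_matrix()
im=cv2.imread('pics/b_scene.png')
def P(p): return ((proj('scene',p)-[300,120]+.5)*[3,2.8]).astype(int)
for yy in(.0465,.064):
  for xx in(-.0075,.0075):
    for z0,z1 in((.011,-.03),):
      a,b=P(np.array([[xx,yy,z0],[xx,yy,z1]])@M.T+s['tool_pos']); cv2.line(im,a.tolist(),b.tolist(),(0,0,255) if yy<.06 else (0,255,0),1)
T=R.from_euler('z',.193).as_matrix()
q=P(hexp@T.T+[.520,.334,.01])
cv2.polylines(im,[q[:6],q[6:]],True,(255,0,0),1)
cv2.imwrite('pics/b2.png',im)
E
```

```text
(no output)
```

View pics/b2.png

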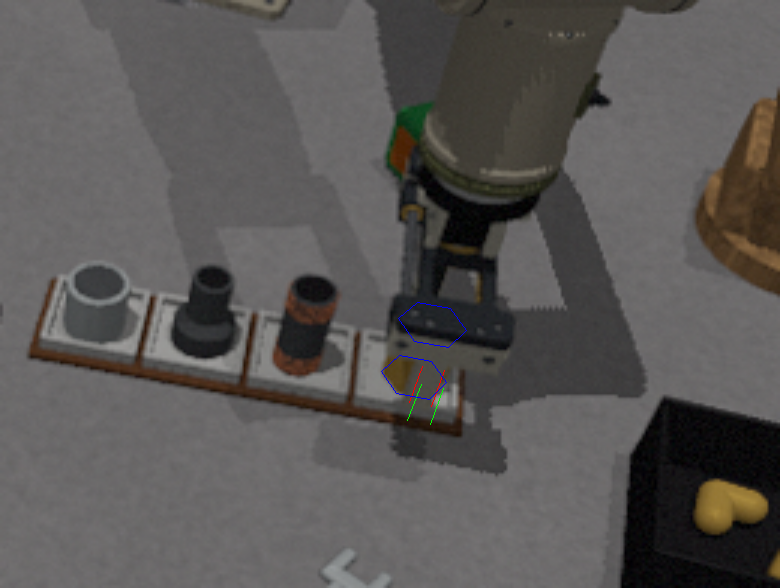

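```bash
python3 -m creep '[[-0.0015,-0.0025,0.003,0,0],[0,0,0,0,0],[0,0,0,0,255],[0,0,0,0,255],[0,0,0,0,255],[0,0,0,0,255],[0,0,0,0,255],[0,0,0,0,255],[0,0,0,0,255],[0,0,0,0,255],[0,0,0,0,255],[0,0,0,0,255]]' 30; python3 go.py .520 .334 .042 .193
```

```text
t: 6.25
tool_pos: [0.519, 0.3332, 0.0407]
orientation: [1.997, 2.425, 0.0]
force: [0.6, 0.6, -1.3]
opening: 0.0403
shift now [ 0.0006  0.0011 -0.0013] twist -0.0001 shift after twist [ 0.0006  0.0011 -0.0013] tilt z [ 4.e-04  1.e-04 -1.e+00] F [ 0.6  0.6 -1.3] op 0.0403 t 6.25
```

```bash
python3 -m creep '[[0,0,-0.01,0,255],[0,0,-0.02,0,255],[0,0,-0.03,0,255],[0,0,-0.03,0,255],[0,0,-0.03,0,255],[0,0,-0.01,0,255],[0,0,0,0,255]]'; python3 go.py .4946 -.3598 .17 -.288
```

```text
t: 6.83
tool_pos: [0.5207, 0.3343, 0.1749]
orientation: [1.995, 2.423, 0.01]
force: [0.7, 0.7, -3.2]
opening: 0.0406
shift now [-0.6762 -0.1588  0.0025] twist 0.4811 shift after twist [-0.673   0.1721  0.0025] tilt z [ 0.0058  0.0032 -1.    ] F [ 0.7  0.7 -3.2] op 0.0406 t 6.8333
```

```bash
python3 -m creep '[[-0.015,-0.003,0,0,255],[-0.025,-0.006,0,0,255],[-0.036,-0.0085,0,0,255],[-0.036,-0.0085,0,0,255],[-0.036,-0.0085,0,0,255],[-0.036,-0.0085,0,0,255],[-0.036,-0.0085,0,0,255],[-0.036,-0.0085,0,0,255],[-0.036,-0.0085,0,0,255],[-0.036,-0.0085,0,0,255],[-0.036,-0.0085,0,0,255],[-0.036,-0.0085,0,0,255]]';  python3 -m creep '[[-0.036,-0.0085,0,0,255],[-0.036,-0.0085,0,0,255],[-0.036,-0.0085,0,0,255],[-0.036,-0.0085,0,0,255],[-0.036,-0.0085,0,0,255],[-0.036,-0.0085,0,0,255],[-0.025,-0.006,0,0,255],[0,0,0,0.12,255],[0,0,0,0.12,255],[0,0,0,0.12,255],[0,0,0,0.12,255],[0,0,0,0,255]]'; python3 -m creep '[[0,0,0,0,255]]'; python3 go.py .4946 -.3598 .043 -.288
```

```text
t: 7.83
tool_pos: [0.5007, -0.0792, 0.1675]
orientation: [-1.995, -2.422, 0.003]
force: [0.8, -0.6, -2.2]
opening: 0.0405
t: 8.83
tool_pos: [0.4915, -0.3242, 0.1672]
orientation: [-2.518, -1.87, 0.002]
force: [-1.1, -0.1, -3.5]
opening: 0.0403
t: 8.92
tool_pos: [0.492, -0.3243, 0.168]
orientation: [-2.51, -1.883, 0.002]
force: [0.3, -0.5, -2.2]
opening: 0.0403
shift now [-0.0336  0.0129  0.1249] twist 0.0045 shift after twist [-0.0335  0.0131  0.1249] tilt z [-0.0033  0.0024 -1.    ] F [ 0.3 -0.5 -2.2] op 0.0403 t 8.9167
```

```bash
python3 -m creep '[[-0.02,0.008,0,0,255],[-0.014,0.005,0.02,0,255],[0,0,0.03,0,255],[0,0,0.03,0,255],[0,0,0.015,0,255],[0,0,0,0,255],[0,0,0,0,255]]'; python3 go.py .4946 -.3598 .041 -.288;python3 - <<'E'
from h import *
for n in("scene","top"): cv2.imwrite(f"pics/c_{n}.png",read_camera(n)[:,:,::-1])
a=cv2.imread('pics/c_scene.png')[100:260,100:320]; cv2.imwrite('pics/c1.png',cv2.resize(a,None,fx=3.5,fy=3.5,interpolation=3))
E
```

```text
t: 9.5
tool_pos: [0.495, -0.3601, 0.0738]
orientation: [-2.51, -1.882, 0.001]
force: [-0.5, -0.2, -2.1]
opening: 0.0408
shift now [ 0.0001 -0.0004  0.0328] twist 0.0039 shift after twist [ 0.0001 -0.0004  0.0328] tilt z [-0.0031  0.0026 -1.    ] F [-0.5 -0.2 -2.1] op 0.0408 t 9.5
```

View pics/c1.png

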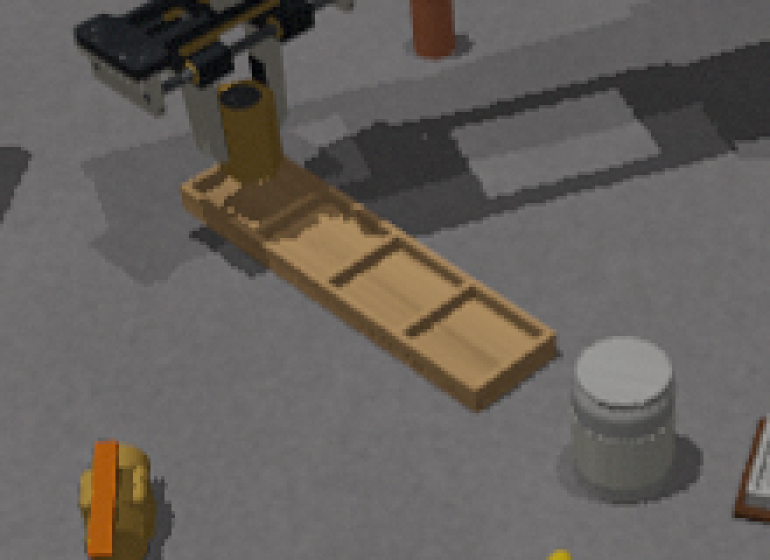

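View pics/c_top.png

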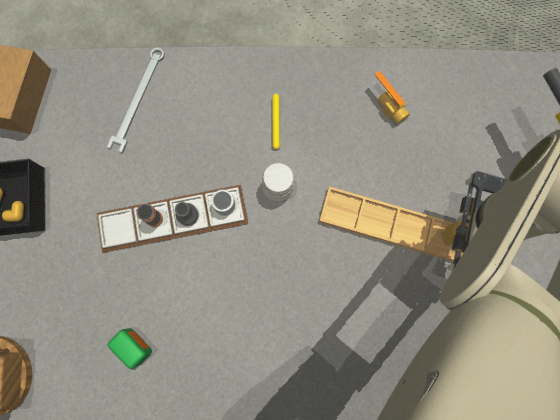

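The scene picture shows the nut at about (250,130) in the crop, hanging upright over the rack's far pocket (the right end seen from the robot). I'll lower it gently.

```bash
python3 -m creep '[[0,0,0.01,0,255],[0,0,0.01,0,255],[0,0,0.008,0,255],[0,0,0,0,255],[0,0,0,0,255]]'; python3 go.py .4946 -.3598 .041 -.288
```

```text
t: 10.02
tool_pos: [0.4957, -0.3605, 0.0465]
orientation: [-2.514, -1.88, 0.001]
force: [-0.0, -0.9, -2.6]
opening: 0.0405
shift now [ 0.0004 -0.0013  0.0055] twist 0.0012 shift after twist [ 0.0004 -0.0013  0.0055] tilt z [-0.0016  0.0014 -1.    ] F [-0.  -0.9 -2.6] op 0.0405 t 10.0167
```

```bash
python3 -m creep '[[0,0,0.003,0,255],[0,0,0.002,0,255],[0,0,0,0,255],[0,0,0,0,255]]'; python3 go.py .4946 -.3598 .041 -.288
```

```text
t: 10.35
tool_pos: [0.4964, -0.3612, 0.0427]
orientation: [2.516, 1.881, 0.0]
force: [-1.2, -0.5, -2.8]
opening: 0.0404
shift now [ 0.0008 -0.0021  0.0017] twist 0.001 shift after twist [ 0.0008 -0.0021  0.0017] tilt z [ 0. -0. -1.] F [-1.2 -0.5 -2.8] op 0.0404 t 10.35
```

```bash
python3 -m creep '[[0,0,0.0015,0,255],[0,0,0.0015,0,255],[0,0,0,0,255],[0,0,0,0,255]]'; python3 go.py .4946 -.3598 .041 -.288
```

```text
t: 10.68
tool_pos: [0.4968, -0.3615, 0.0407]
orientation: [2.516, 1.88, 0.0]
force: [-2.0, 2.6, 5.2]
opening: 0.0405
shift now [ 0.001  -0.0025 -0.0003] twist 0.001 shift after twist [ 0.001  -0.0025 -0.0003] tilt z [ 7.e-04 -7.e-04 -1.e+00] F [-2.   2.6  5.2] op 0.0405 t 10.6833
```

```bash
python3 -m creep '[[0,0,0,0,120],[0,0,0,0,120],[0,0,0,0,0],[0,0,0,0,0],[0,0,0,0,0],[0,0,0,0,0],[0,0,-0.02,0,0],[0,0,-0.03,0,0],[0,0,-0.04,0,0],[0,0,-0.03,0,0],[0,0,-0.01,0,0],[0,0,0,0,0]]'; python3 go.py .5421 .2529 .17 .193
```

```text
t: 11.68
tool_pos: [0.4983, -0.3628, 0.1741]
orientation: [2.51, 1.877, 0.002]
force: [0.5, 0.1, 0.3]
opening: 0.093
shift now [ 0.6029 -0.1323  0.0014] twist -0.4799 shift after twist [0.5959 0.161  0.0014] tilt z [ 0.0056 -0.0048 -1.    ] F [0.5 0.1 0.3] op 0.093 t 11.6833
```

```bash
python3 -m creep '[[0,0,0,-0.12,0],[0,0,0,-0.12,0],[0,0,0,-0.12,0],[0,0,0,-0.12,0],[0.025,0.007,0,0,0],[0.037,0.010,0,0,0],[0.037,0.010,0,0,0],[0.037,0.010,0,0,0],[0.037,0.010,0,0,0],[0.037,0.010,0,0,0],[0.037,0.010,0,0,0],[0.037,0.010,0,0,0]]';  python3 -m creep '[[0.037,0.010,0,0,0],[0.037,0.010,0,0,0],[0.037,0.010,0,0,0],[0.037,0.010,0,0,0],[0.037,0.010,0,0,0],[0.037,0.010,0,0,0],[0.037,0.01,0,0,0],[0.03,0.01,0,0,0],[0,0,0,0,0],[0,0,0,0,0]]'; python3 go.py .5421 .2529 .11 .193; python3 m.py hexnut nipple
```

```text
t: 12.68
tool_pos: [0.516, -0.0656, 0.1671]
orientation: [-1.995, -2.423, 0.002]
force: [0.3, -0.5, -0.6]
opening: 0.0929
t: 13.52
tool_pos: [0.5391, 0.2326, 0.1668]
orientation: [-1.992, -2.427, 0.005]
force: [-0.1, -0.5, 0.3]
opening: 0.093
shift now [0.0194 0.0071 0.0568] twist 0.0031 shift after twist [0.0194 0.0071 0.0568] tilt z [-0.0037 -0.0013 -1.    ] F [-0.1 -0.5  0.3] op 0.093 t 13.5167
hexnut top [(0.9, [450.0, 234.0], 580), (0.2, [161.0, 216.0], 42)]
hexnut scene [(0.93, [171.0, 147.0], 467), (0.56, [435.0, 254.0], 980)]
   ['top', 'scene'] [ 0.498  -0.3602 -0.0845] 0.085
   ['top'] [ 0.4977 -0.3587 -0.0113] 0.059
   ['scene'] [ 0.4961 -0.3626 -0.0546] 0.059
nipple scene [(0.71, [404.0, 234.0], 610)]
   ['scene'] [ 0.5392  0.2524 -0.1002] 0.067
```

```bash
python3 -m creep '[[0.019,0.007,0.01,0,0],[0,0,0.02,0,0],[0,0,0.03,0,0],[0,0,0.03,0,0],[0,0,0.025,0,0],[0,0,0,0,0],[0,0,0,0,0]]'; python3 go.py .541 .2525 .049 .193
```

```text
t: 14.4
tool_pos: [0.5426, 0.2501, 0.0534]
orientation: [-1.997, -2.423, 0.005]
force: [0.5, 0.8, -0.1]
opening: 0.0932
shift now [ 0.0027 -0.0011  0.0044] twist -0.0011 shift after twist [ 0.0027 -0.0011  0.0044] tilt z [-0.0034 -0.0013 -1.    ] F [ 0.5  0.8 -0.1] op 0.0932 t 14.4
```

```bash
python3 -m creep '[[0.0025,-0.001,0.004,0,0],[0,0,0,0,0],[0,0,0,0,255],[0,0,0,0,255],[0,0,0,0,255],[0,0,0,0,255],[0,0,0,0,255],[0,0,0,0,255],[0,0,0,0,255],[0,0,0,0,255],[0,0,0,0,255],[0,0,0,0,255]]' 30; python3 go.py .541 .2525 .049 .193
```

```text
t: 15.4
tool_pos: [0.5424, 0.2536, 0.0507]
orientation: [1.997, 2.425, 0.0]
force: [1.4, 0.8, 0.9]
opening: 0.0337
shift now [-0.0008 -0.0016  0.0017] twist -0.0 shift after twist [-0.0008 -0.0016  0.0017] tilt z [ 1.e-04  0.e+00 -1.e+00] F [1.4 0.8 0.9] op 0.0337 t 15.4
```

```bash
python3 -m creep '[[0,0,-0.01,0,255],[0,0,-0.02,0,255],[0,0,-0.03,0,255],[0,0,-0.03,0,255],[0,0,-0.03,0,255],[0,0,-0.01,0,255],[0,0,0,0,255]]'; python3 go.py .5162 -.2869 .17 -.288
```

```text
t: 15.98
tool_pos: [0.5445, 0.2544, 0.1849]
orientation: [1.995, 2.422, 0.009]
force: [0.5, 0.9, -1.4]
opening: 0.0331
shift now [-0.5258 -0.1317  0.0134] twist 0.481 shift after twist [-0.5271  0.1265  0.0134] tilt z [ 0.0065  0.0024 -1.    ] F [ 0.5  0.9 -1.4] op 0.0331 t 15.9833
```

```bash
python3 -m creep '[[-0.013,-0.003,0,0,255],[-0.025,-0.006,0,0,255],[-0.036,-0.009,0,0,255],[-0.036,-0.009,0,0,255],[-0.036,-0.009,0,0,255],[-0.036,-0.009,0,0,255],[-0.036,-0.009,0,0,255],[-0.036,-0.009,0,0,255],[-0.036,-0.009,0,0,255],[-0.036,-0.009,0,0,255],[-0.036,-0.009,0,0,255],[-0.036,-0.009,0,0,255]]';  python3 -m creep '[[-0.036,-0.009,0,0,255],[-0.036,-0.009,0,0,255],[-0.036,-0.009,0,0,255],[-0.02,-0.005,0,0,255],[0,0,0,0.12,255],[0,0,0,0.12,255],[0,0,0,0.12,255],[0,0,0,0.12,255],[0,0,0,0,255],[0,0,0,0,255]]'; python3 go.py .5162 -.2869 .052 -.288
```

```text
t: 16.98
tool_pos: [0.519, -0.1577, 0.1774]
orientation: [-1.995, -2.421, 0.002]
force: [1.0, -0.1, -2.0]
opening: 0.0336
t: 17.82
tool_pos: [0.5131, -0.2874, 0.178]
orientation: [-2.51, -1.883, 0.002]
force: [0.2, -0.3, -1.7]
opening: 0.0334
shift now [0.0012 0.0033 0.126 ] twist 0.0045 shift after twist [0.0012 0.0033 0.126 ] tilt z [-0.0034  0.0021 -1.    ] F [ 0.2 -0.3 -1.7] op 0.0334 t 17.8167
```

```bash
python3 -m creep '[[0.001,0.002,0.01,0.004,255],[0,0,0.03,0,255],[0,0,0.03,0,255],[0,0,0.025,0,255],[0,0,0.015,0,255],[0,0,0.008,0,255],[0,0,0,0,255],[0,0,0,0,255]]'; python3 go.py .5162 -.2869 .0507 -.288
```

```text
t: 18.48
tool_pos: [0.5167, -0.2872, 0.0624]
orientation: [-2.518, -1.877, 0.0]
force: [0.5, -0.2, -1.2]
opening: 0.0336
shift now [ 0.0001 -0.0006  0.0117] twist -0.0017 shift after twist [ 0.0001 -0.0006  0.0117] tilt z [-6.e-04  4.e-04 -1.e+00] F [ 0.5 -0.2 -1.2] op 0.0336 t 18.4833
```

```bash
python3 -m creep '[[0,0,0.006,0,255],[0,0,0.003,0,255],[0,0,0,0,255],[0,0,0,0,255]]'; python3 go.py .5162 -.2869 .0507 -.288
python3 - <<'E'
from h import *
a=read_camera('scene')[100:260,100:320,::-1]; cv2.imwrite('pics/d1.png',cv2.resize(a,None,fx=3.5,fy=3.5,interpolation=3))
E
```

```text
t: 18.82
tool_pos: [0.5171, -0.2876, 0.0541]
orientation: [2.519, 1.876, 0.0]
force: [-0.6, -0.3, -2.3]
opening: 0.0338
shift now [ 0.0004 -0.001   0.0034] twist -0.0028 shift after twist [ 0.0004 -0.001   0.0034] tilt z [ 5.e-04 -4.e-04 -1.e+00] F [-0.6 -0.3 -2.3] op 0.0338 t 18.8167
```

View pics/d1.png

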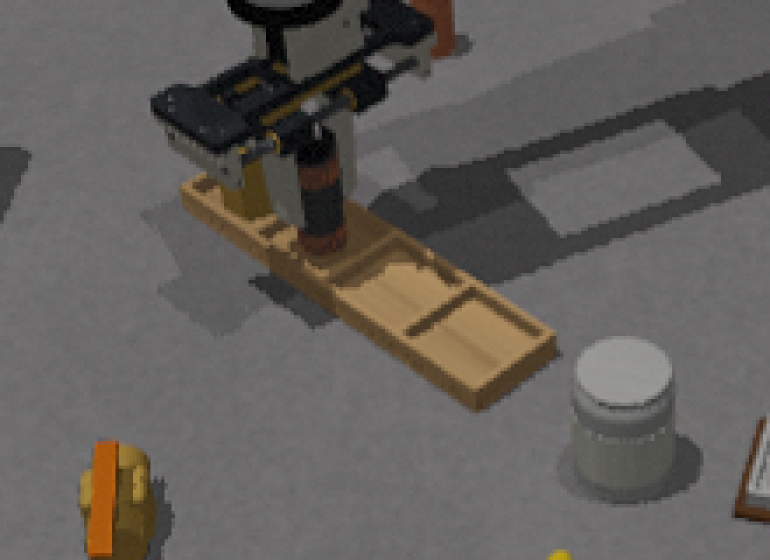

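The nipple (crop 320,200) sits upright inside the second pocket and the nut (245,190) stands in the first. Lowering the last 3 mm.

```bash
python3 -m creep '[[0,0,0.0015,0,255],[0,0,0.0015,0,255],[0,0,0,0,255],[0,0,0,0,255]]'; python3 go.py .5162 -.2869 .0507 -.288
```

```text
t: 19.2
tool_pos: [0.5169, -0.2874, 0.0506]
orientation: [2.52, 1.876, -0.0]
force: [-1.3, 0.9, -1.1]
opening: 0.0338
shift now [ 0.0003 -0.0008 -0.0001] twist -0.003 shift after twist [ 0.0003 -0.0008 -0.0001] tilt z [ 0.e+00 -1.e-04 -1.e+00] F [-1.3  0.9 -1.1] op 0.0338 t 19.2
```

```bash
python3 -m creep '[[0,0,0.001,0,255],[0,0,0,0,255],[0,0,0,0,255]]'; python3 go.py .5162 -.2869 .0507 -.288
```

```text
t: 19.45
tool_pos: [0.517, -0.2874, 0.0506]
orientation: [2.52, 1.876, -0.0]
force: [-3.1, 1.3, 7.0]
opening: 0.0337
shift now [ 0.0003 -0.0009 -0.0001] twist -0.0029 shift after twist [ 0.0003 -0.0009 -0.0001] tilt z [ 0.e+00 -1.e-04 -1.e+00] F [-3.1  1.3  7. ] op 0.0337 t 19.45
```

```bash
python3 -m creep '[[0,0,0,0,150],[0,0,0,0,150],[0,0,0,0,0],[0,0,0,0,0],[0,0,0,0,0],[0,0,0,0,0],[0,0,-0.02,0,0],[0,0,-0.03,0,0],[0,0,-0.04,0,0],[0,0,-0.03,0,0],[0,0,-0.01,0,0],[0,0,0,0,0]]'; python3 go.py .549 .1825 .18 .193
```

```text
t: 20.45
tool_pos: [0.5189, -0.2887, 0.184]
orientation: [2.515, 1.872, 0.004]
force: [0.2, -0.4, -0.2]
opening: 0.0929
shift now [ 0.4601 -0.1064  0.0023] twist -0.484 shift after twist [0.4567 0.1199 0.0023] tilt z [ 0.006 -0.004 -1.   ] F [ 0.2 -0.4 -0.2] op 0.0929 t 20.45
```

```bash
python3 -m creep '[[0,0,0,-0.12,0],[0,0,0,-0.12,0],[0,0,0,-0.12,0],[0,0,0,-0.124,0],[0.025,0.007,0,0,0],[0.037,0.010,0,0,0],[0.037,0.010,0,0,0],[0.037,0.010,0,0,0],[0.037,0.010,0,0,0],[0.037,0.010,0,0,0],[0.037,0.010,0,0,0],[0.037,0.010,0,0,0]]';  python3 -m creep '[[0.037,0.010,0,0,0],[0.037,0.010,0,0,0],[0.037,0.010,0,0,0],[0.037,0.010,0,0,0],[0.025,0.007,0,0,0],[0,0,0,0,0],[0,0,0,0,0]]'; python3 go.py .549 .1825 .057 .193; python3 m.py nipple
```

```text
t: 21.45
tool_pos: [0.5365, 0.008, 0.177]
orientation: [-1.995, -2.423, 0.003]
force: [0.2, 0.4, -0.6]
opening: 0.0927
t: 22.03
tool_pos: [0.5495, 0.186, 0.177]
orientation: [-1.992, -2.426, 0.005]
force: [0.6, 0.2, -0.5]
opening: 0.0929
shift now [-0.0033 -0.0007  0.12  ] twist 0.0029 shift after twist [-0.0033 -0.0007  0.12  ] tilt z [-0.0036 -0.001  -1.    ] F [ 0.6  0.2 -0.5] op 0.0929 t 22.0333
nipple top [(0.86, [417.0, 229.0], 434)]
nipple scene [(0.89, [188.0, 158.0], 502), (0.22, [336.0, 242.0], 463)]
   ['top', 'scene'] [ 0.5179 -0.2876  0.0802] 0.106
   ['top'] [ 0.5169 -0.2857  0.0738] 0.072
   ['scene'] [ 0.5171 -0.2896 -0.    ] 0.086
```

```bash
python3 -m creep '[[-0.003,-0.001,0.01,0,0],[0,0,0.03,0,0],[0,0,0.03,0,0],[0,0,0.03,0,0],[0,0,0.017,0,0],[0,0,0,0,0],[0,0,0,0,0]]'; python3 go.py .549 .1825 .057 .193
```

```text
t: 22.82
tool_pos: [0.5494, 0.1806, 0.0613]
orientation: [-1.997, -2.423, 0.004]
force: [0.6, -0.5, 0.5]
opening: 0.093
shift now [ 0.0019 -0.      0.0043] twist -0.0012 shift after twist [ 0.0019 -0.      0.0043] tilt z [-2.9e-03 -7.0e-04 -1.0e+00] F [ 0.6 -0.5  0.5] op 0.093 t 22.8167
```

```bash
python3 -m creep '[[0.001,-0.001,0.003,0,0],[0,0,0,0,0],[0,0,0,0,255],[0,0,0,0,255],[0,0,0,0,255],[0,0,0,0,255],[0,0,0,0,255],[0,0,0,0,255],[0,0,0,0,255],[0,0,0,0,255],[0,0,0,0,255],[0,0,0,0,255]]' 30; python3 go.py .549 .1825 .057 .193
```

```text
t: 23.82
tool_pos: [0.5495, 0.1826, 0.0597]
orientation: [1.997, 2.425, 0.0]
force: [2.1, -0.1, -0.1]
opening: 0.031
shift now [-0.     -0.0005  0.0027] twist 0.0 shift after twist [-0.     -0.0005  0.0027] tilt z [ 4.e-04  1.e-04 -1.e+00] F [ 2.1 -0.1 -0.1] op 0.031 t 23.8167
```

```bash
python3 -m creep '[[0,0,0,0,255],[0,0,0,0,255],[0,0,-0.01,0,255],[0,0,-0.02,0,255],[0,0,-0.03,0,255],[0,0,-0.03,0,255],[0,0,-0.03,0,255],[0,0,-0.01,0,255],[0,0,0,0,255]]'; python3 go.py .5378 -.2141 .18 -.288;python3 - <<'E'
from h import *
a=read_camera('scene')[100:300,240:460,::-1]; cv2.imwrite('pics/e1.png',cv2.resize(a,None,fx=3,fy=3,interpolation=3))
E
```

```text
t: 24.57
tool_pos: [0.5514, 0.1831, 0.1937]
orientation: [1.994, 2.422, 0.008]
force: [1.8, 0.4, -2.1]
opening: 0.0285
shift now [-0.3872 -0.0896  0.0131] twist 0.481 shift after twist [-0.3847  0.0997  0.0131] tilt z [ 0.0064  0.0015 -1.    ] F [ 1.8  0.4 -2.1] op 0.0285 t 24.5667
```

View pics/e1.png

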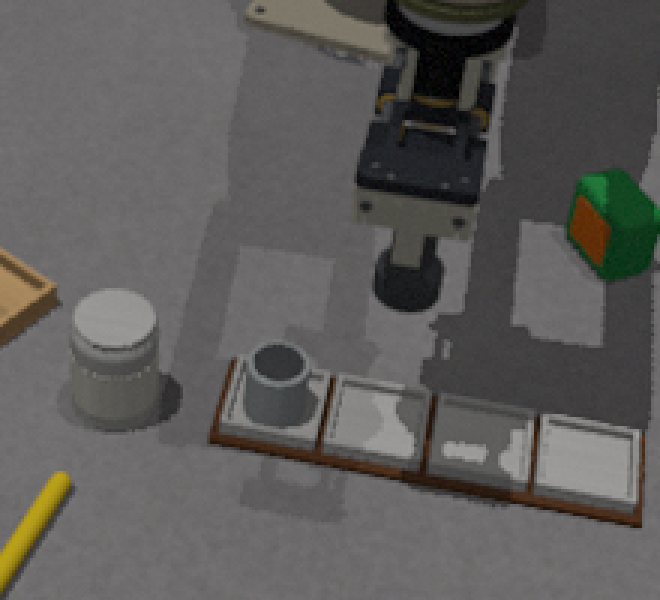

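```bash
python3 -m creep '[[0,0,0,0,255],[0,0,0,0,255]]'; python3 m.py reducer; python3 go.py .5378 -.2141 .18 -.288
```

```text
t: 24.78
tool_pos: [0.5478, 0.1822, 0.1867]
orientation: [-1.995, -2.423, 0.006]
force: [-0.4, -0.2, -3.3]
opening: 0.0286
reducer scene [(0.87, [376.0, 196.0], 383)]
   ['scene'] [0.411  0.1571 0.0304] 0.634
shift now [-0.3871 -0.0866  0.0082] twist 0.481 shift after twist [-0.3832  0.1024  0.0082] tilt z [-2.6e-03 -6.0e-04 -1.0e+00] F [ 0.3 -0.4 -2.6] op 0.0287 t 24.9833
```

```bash
python3 - <<'E'
from h import *
print(read_state()['tool_pos'],read_state()['opening'])
im=read_camera('scene').copy(); s=silhouettes('scene','reducer'); reg=s[0]['region']
for z in(.13,.135,.14): print(z,fit('reducer',{'scene':reg},[.548,.182,0],z))
st=read_state()['tool_pos']; im=im[:,:,::-1].copy(); im=cv2.resize(im[140:240,320:440],None,fx=6,fy=6,interpolation=3)
cn,_=cv2.findContours(cv2.resize(reg[140:240,320:440].astype(np.uint8),None,fx=6,fy=6,interpolation=0),0,1); cv2.drawContours(im,cn,-1,(0,255,0),1)
for q in MODEL['reducer']:
    p=(proj('scene',q+[st[0],st[1],st[2]-.0497])-[320,140]+.5)*6
    cv2.polylines(im,[cv2.convexHull(p.astype(np.int32))],True,(0,0,255),1)
cv2.imwrite('pics/f1.png',im)
E
```

```text
[0.54852291 0.18240749 0.18796356] 0.028706365964908657
0.13 (array([0.53590273, 0.18074344, 0.07673128]), np.float64(0.6906620073772083))
0.135 (array([0.54106451, 0.1816071 , 0.14581162]), np.float64(0.697029702970297))
0.14 (array([0.54598029, 0.18264315, 0.0719793 ]), np.float64(0.7044360318384779))
```

View pics/f1.png

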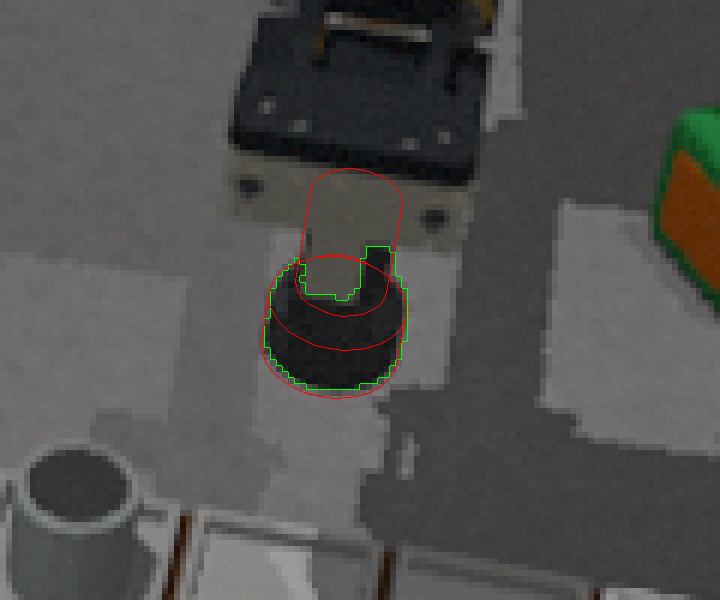

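```bash
python3 -m creep '[[-0.010,-0.002,0,0,255],[-0.02,-0.0045,0,0,255],[-0.03,-0.007,0,0,255],[-0.036,-0.008,0,0,255],[-0.036,-0.008,0,0,255],[-0.036,-0.008,0,0,255],[-0.036,-0.008,0,0,255],[-0.036,-0.008,0,0,255],[-0.036,-0.008,0,0,255],[-0.036,-0.008,0,0,255],[-0.036,-0.008,0,0,255],[-0.025,-0.006,0,0,255]]';  python3 -m creep '[[-0.013,-0.003,0,0,255],[0,0,0,0.1,255],[0,0,0,0.12,255],[0,0,0,0.12,255],[0,0,0,0.1,255],[0,0,0,0.04,255],[0,0,0,0,255],[0,0,0,0,255]]'; python3 go.py .5378 -.2141 .06 -.288
```

```text
t: 26.08
tool_pos: [0.538, -0.2034, 0.1898]
orientation: [1.998, 2.423, -0.001]
force: [0.8, 0.4, -1.6]
opening: 0.0286
t: 26.75
tool_pos: [0.5384, -0.2126, 0.1896]
orientation: [-2.514, -1.883, -0.0]
force: [-0.7, 0.8, -2.0]
opening: 0.029
shift now [-1.600e-03 -1.000e-04  1.296e-01] twist 0.003 shift after twist [-1.600e-03 -1.000e-04  1.296e-01] tilt z [-1.e-04  2.e-04 -1.e+00] F [-0.7  0.8 -2. ] op 0.029 t 26.75
```

```bash
python3 -m creep '[[-0.0015,-0.001,0.01,0.003,255],[0,0,0.03,0,255],[0,0,0.03,0,255],[0,0,0.025,0,255],[0,0,0.015,0,255],[0,0,0.008,0,255],[0,0,0,0,255],[0,0,0,0,255]]'; python3 go.py .5378 -.2141 .06 -.288
python3 - <<'E'
from h import *
a=read_camera('scene')[100:260,100:320,::-1]; cv2.imwrite('pics/g1.png',cv2.resize(a,None,fx=3.5,fy=3.5,interpolation=3))
E
```

```text
t: 27.42
tool_pos: [0.537, -0.214, 0.0717]
orientation: [-2.518, -1.878, 0.0]
force: [1.2, -0.1, -2.0]
opening: 0.0287
shift now [0.0001 0.0008 0.0117] twist -0.0015 shift after twist [0.0001 0.0008 0.0117] tilt z [-3.e-04  2.e-04 -1.e+00] F [ 1.2 -0.1 -2. ] op 0.0287 t 27.4167
```

View pics/g1.png

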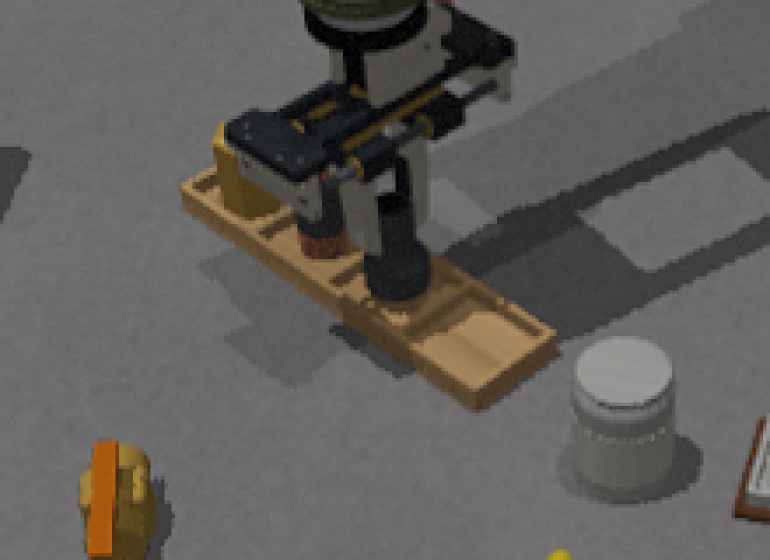

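The reducer (crop 395,260) hangs upright over the third pocket, with the nut and nipple standing behind it. I'll lower it now.

```bash
python3 -m creep '[[0,0,0.006,0,255],[0,0,0.002,0,255],[0,0,0,0,255],[0,0,0,0,255]]'; python3 go.py .5378 -.2141 .06 -.288; python3 -m creep '[[0,0,0.0015,0,255],[0,0,0,0,255],[0,0,0,0,255]]'; python3 go.py .5378 -.2141 .06 -.288
```

```text
t: 27.8
tool_pos: [0.5372, -0.2141, 0.0639]
orientation: [2.519, 1.877, 0.0]
force: [-0.7, 0.6, -1.9]
opening: 0.029
shift now [0.0001 0.0006 0.0039] twist -0.002 shift after twist [0.0001 0.0006 0.0039] tilt z [ 3.e-04 -1.e-04 -1.e+00] F [-0.7  0.6 -1.9] op 0.029 t 27.8
t: 28.05
tool_pos: [0.5371, -0.214, 0.0622]
orientation: [-2.519, -1.877, -0.0]
force: [0.3, -0.1, -2.3]
opening: 0.0288
shift now [0.0001 0.0007 0.0022] twist -0.002 shift after twist [0.0001 0.0007 0.0022] tilt z [-0.  0. -1.] F [ 0.3 -0.1 -2.3] op 0.0288 t 28.05
```

```bash
python3 -m creep '[[0,0,0.0015,0,255],[0,0,0,0,255],[0,0,0,0,255]]'; python3 -m creep '[[0,0,0.0012,0,255],[0,0,0,0,255],[0,0,0,0,255]]'
```

```text
t: 28.3
tool_pos: [0.537, -0.2139, 0.0605]
orientation: [-2.519, -1.877, 0.0]
force: [-0.1, 0.7, -2.2]
opening: 0.0289
t: 28.55
tool_pos: [0.5373, -0.2141, 0.0597]
orientation: [2.519, 1.877, 0.0]
force: [0.2, -0.1, -0.3]
opening: 0.0285
```

```bash
python3 -m creep '[[0,0,0.001,0,255],[0,0,0,0,255],[0,0,0,0,255]]'
```

```text
t: 28.8
tool_pos: [0.5375, -0.2142, 0.0595]
orientation: [2.518, 1.877, 0.001]
force: [-2.2, 0.0, 6.0]
opening: 0.0288
```

Contact at the expected height, so I'll release, rise, and go on to the coupling.

```bash
python3 -m creep '[[0,0,0,0,150],[0,0,0,0,150],[0,0,0,0,0],[0,0,0,0,0],[0,0,0,0,0],[0,0,0,0,0],[0,0,-0.02,0,0],[0,0,-0.03,0,0],[0,0,-0.04,0,0],[0,0,-0.03,0,0],[0,0,-0.01,0,0],[0,0,0,0,0]]'; python3 go.py .570 .107 .19 .193
```

```text
t: 29.8
tool_pos: [0.5392, -0.2151, 0.1927]
orientation: [2.514, 1.873, 0.005]
force: [-0.1, -0.6, -0.1]
opening: 0.0927
shift now [ 0.3174 -0.0626  0.0019] twist -0.483 shift after twist [0.3102 0.092  0.0019] tilt z [ 0.0063 -0.0032 -1.    ] F [-0.1 -0.6 -0.1] op 0.0927 t 29.8
```

```bash
python3 -m creep '[[0,0,0,-0.12,0],[0,0,0,-0.12,0],[0,0,0,-0.12,0],[0,0,0,-0.123,0],[0.025,0.008,0,0,0],[0.036,0.0105,0,0,0],[0.036,0.0105,0,0,0],[0.036,0.0105,0,0,0],[0.036,0.0105,0,0,0],[0.036,0.0105,0,0,0],[0.036,0.0105,0,0,0],[0.036,0.0105,0,0,0]]';  python3 -m creep '[[0.022,0.007,0,0,0],[0.01,0.003,0,0,0],[0,0,0,0,0],[0,0,0,0,0]]'; python3 go.py .570 .107 .040 .193; python3 m.py reducer
```

```text
t: 30.8
tool_pos: [0.5625, 0.0753, 0.1857]
orientation: [-1.996, -2.423, 0.004]
force: [1.0, 0.1, 0.2]
opening: 0.0931
t: 31.13
tool_pos: [0.5669, 0.1064, 0.1868]
orientation: [-1.995, -2.425, 0.003]
force: [-0.1, 0.2, 0.1]
opening: 0.0931
shift now [0.     0.0036 0.1467] twist 0.001 shift after twist [1.000e-04 3.600e-03 1.467e-01] tilt z [-2.4e-03 -8.0e-04 -1.0e+00] F [-0.1  0.2  0.1] op 0.0931 t 31.1333
reducer top [(0.57, [380.0, 214.0], 482)]
reducer scene [(0.94, [213.0, 178.0], 402)]
   ['top', 'scene'] [ 0.5382 -0.2117  0.0539] 0.137
   ['top'] [ 0.5381 -0.2108  0.1221] 0.041
   ['scene'] [ 0.5347 -0.2156  0.2663] 0.2
```

```bash
python3 -m creep '[[0.001,0.003,0.01,0,0],[0,0,0.03,0,0],[0,0,0.04,0,0],[0,0,0.035,0,0],[0,0,0.02,0,0],[0,0,0.008,0,0],[0,0,0,0,0],[0,0,0,0,0]]'; python3 go.py .570 .107 .040 .193
```

```text
t: 32.0
tool_pos: [0.5709, 0.108, 0.046]
orientation: [1.998, 2.424, 0.001]
force: [0.6, 0.1, 0.4]
opening: 0.0929
shift now [-0.0008 -0.0011  0.006 ] twist -0.0006 shift after twist [-0.0008 -0.0011  0.006 ] tilt z [ 5.e-04  0.e+00 -1.e+00] F [0.6 0.1 0.4] op 0.0929 t 32.0
```

```bash
python3 -m creep '[[-0.001,-0.001,0.005,0,0],[0,0,0,0,0],[0,0,0,0,255],[0,0,0,0,255],[0,0,0,0,255],[0,0,0,0,255],[0,0,0,0,255],[0,0,0,0,255],[0,0,0,0,255],[0,0,0,0,255],[0,0,0,0,255],[0,0,0,0,255]]' 30; python3 -m creep '[[0,0,0,0,255],[0,0,0,0,255]]'
```

```text
t: 33.0
tool_pos: [0.5698, 0.1072, 0.0405]
orientation: [1.997, 2.425, 0.0]
force: [0.8, -0.2, 0.3]
opening: 0.0454
t: 33.17
tool_pos: [0.5697, 0.1072, 0.0405]
orientation: [1.997, 2.425, 0.0]
force: [1.2, 0.0, -0.1]
opening: 0.0454
```

```bash
python3 -m creep '[[0,0,-0.01,0,255],[0,0,-0.02,0,255],[0,0,-0.03,0,255],[0,0,-0.03,0,255],[0,0,-0.03,0,255],[0,0,-0.02,0,255],[0,0,0,0,255],[0,0,0,0,255]]'; python3 go.py .5594 -.1412 .18 -.288
```

```text
t: 33.83
tool_pos: [0.5703, 0.1073, 0.182]
orientation: [1.996, 2.424, 0.003]
force: [0.4, 0.3, -2.5]
opening: 0.0455
shift now [-0.2418 -0.0583  0.0019] twist 0.481 shift after twist [-0.2413  0.0601  0.0019] tilt z [ 2.6e-03  2.0e-04 -1.0e+00] F [ 0.4  0.3 -2.5] op 0.0455 t 33.8333
```

```bash
python3 -m creep '[[-0.012,-0.003,0,0,255],[-0.025,-0.006,0,0,255],[-0.035,-0.0085,0,0,255],[-0.035,-0.0085,0,0,255],[-0.035,-0.0085,0,0,255],[-0.035,-0.0085,0,0,255],[-0.035,-0.0085,0,0,255],[-0.02,-0.005,0,0,255],[-0.01,-0.002,0,0.04,255],[0,0,0,0.1,255],[0,0,0,0.12,255],[0,0,0,0.12,255]]';  python3 -m creep '[[0,0,0,0.1,255],[0,0,0,0,255],[0,0,0,0,255]]'; python3 go.py .5594 -.1412 .0405 -.288
```

```text
t: 34.83
tool_pos: [0.5572, -0.1415, 0.1781]
orientation: [-2.425, -1.992, 0.003]
force: [-0.3, -0.7, -2.6]
opening: 0.0461
t: 35.08
tool_pos: [0.5576, -0.1411, 0.1788]
orientation: [-2.512, -1.883, 0.002]
force: [0.8, -0.9, -2.3]
opening: 0.0456
shift now [0.0004 0.0021 0.1383] twist 0.0036 shift after twist [0.0004 0.0021 0.1383] tilt z [-0.0027  0.001  -1.    ] F [ 0.8 -0.9 -2.3] op 0.0456 t 35.0833
```

```bash
python3 -m creep '[[0,0.001,0.01,0.003,255],[0,0,0.03,0,255],[0,0,0.035,0,255],[0,0,0.03,0,255],[0,0,0.015,0,255],[0,0,0.006,0,255],[0,0,0,0,255],[0,0,0,0,255],[0,0,0,0,255]]'; python3 go.py .5594 -.1412 .0405 -.288
python3 - <<'E'
from h import *
a=read_camera('scene')[100:260,100:320,::-1]; cv2.imwrite('pics/k1.png',cv2.resize(a,None,fx=3.5,fy=3.5,interpolation=3))
E
```

```text
t: 35.83
tool_pos: [0.5609, -0.1422, 0.0562]
orientation: [2.517, 1.876, 0.003]
force: [-0.2, 0.1, -2.1]
opening: 0.0458
shift now [ 0.0006 -0.0018  0.0157] twist -0.0014 shift after twist [ 0.0006 -0.0018  0.0157] tilt z [ 2.7e-03 -9.0e-04 -1.0e+00] F [-0.2  0.1 -2.1] op 0.0458 t 35.8333
```

View pics/k1.png

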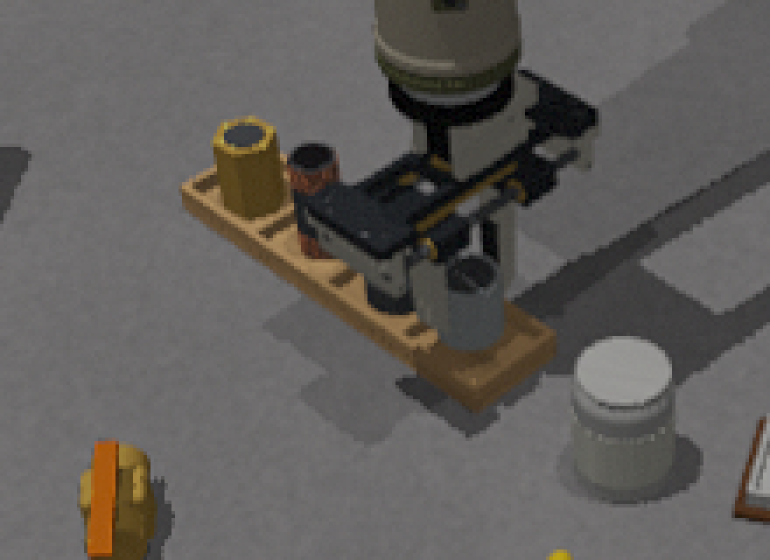

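The coupling (crop 470,310) hangs upright over the last pocket, and the other three fittings and the tin (625,420) are standing undisturbed.

```bash
python3 -m creep '[[-0.0005,-0.001,0.007,0,255],[0,0,0.004,0,255],[0,0,0,0,255],[0,0,0,0,255]]'; python3 -m creep '[[0,0,0.0015,0,255],[0,0,0,0,255],[0,0,0,0,255]]'
```

```text
t: 36.22
tool_pos: [0.558, -0.1419, 0.043]
orientation: [-2.518, -1.877, 0.001]
force: [0.1, -0.0, -2.0]
opening: 0.0457
t: 36.47
tool_pos: [0.5585, -0.142, 0.042]
orientation: [2.519, 1.877, 0.0]
force: [0.2, 0.2, -1.8]
opening: 0.0453
```

```bash
python3 -m creep '[[0,0,0.0014,0,255],[0,0,0,0,255],[0,0,0,0,255]]';python3 -m creep '[[0,0,0.001,0,255],[0,0,0,0,255],[0,0,0,0,255]]'
```

```text
t: 36.72
tool_pos: [0.5585, -0.142, 0.0406]
orientation: [2.519, 1.877, 0.0]
force: [-0.6, -0.6, -1.1]
opening: 0.0454
t: 36.97
tool_pos: [0.5585, -0.142, 0.0405]
orientation: [2.519, 1.877, -0.0]
force: [-4.2, 1.7, 7.5]
opening: 0.0456
```

```bash
python3 -m creep '[[0,0,0,0,120],[0,0,0,0,120],[0,0,0,0,0],[0,0,0,0,0],[0,0,0,0,0],[0,0,0,0,0],[0,0,-0.02,0,0],[0,0,-0.03,0,0],[0,0,-0.04,0,0],[0,0,-0.04,0,0],[0,0,-0.03,0,0],[0,0,-0.02,0,0]]'; python3 -m creep '[[0.03,0,0,0,0],[0.03,0,0,0,0],[0.035,0,0,0,0],[0.035,0,0,0,0],[0.035,0,0,0,0],[0.035,0,0,0,0],[0.035,0,0,0,0],[0.035,0,0,0,0],[0.03,0,0,0,0],[0.02,0,0,0,0],[0,0,0,0,0],[0,0,0,0,0]]'; python3 m.py
python3 - <<'E'
from h import *
for n in("scene","top"): cv2.imwrite(f"pics/z_{n}.png",read_camera(n)[:,:,::-1])
E
```

```text
t: 37.97
tool_pos: [0.5598, -0.1425, 0.2242]
orientation: [2.516, 1.875, 0.005]
force: [0.4, -0.6, -0.2]
opening: 0.0925
t: 38.97
tool_pos: [0.6498, 0.1656, 0.219]
orientation: [-2.517, -1.88, 0.001]
force: [-0.6, -0.9, -0.3]
opening: 0.093
hexnut top [(0.69, [452.0, 237.0], 582)]
hexnut scene [(0.96, [170.0, 147.0], 468)]
   ['top', 'scene'] [ 0.4987 -0.3607 -0.0555] 0.092
   ['top'] [ 0.4975 -0.3586 -0.0216] 0.07
   ['scene'] [ 0.4996 -0.3609 -0.0156] 0.061
nipple top [(0.76, [419.0, 226.0], 453)]
nipple scene [(0.79, [190.0, 156.0], 473)]
   ['top', 'scene'] [ 0.5169 -0.2879  0.0692] 0.079
   ['top'] [ 0.5168 -0.2867  0.0288] 0.058
   ['scene'] [ 0.5164 -0.2893  0.0265] 0.062
reducer top [(0.97, [380.0, 214.0], 473)]
reducer scene [(0.65, [214.0, 176.0], 472), (0.59, [191.0, 157.0], 439)]
   ['top', 'scene'] [ 0.5382 -0.2128  0.0583] 0.108
   ['top'] [ 0.5381 -0.2119  0.0501] 0.059
   ['scene'] [ 0.5353 -0.2164  0.2516] 0.086
coupling top [(0.93, [343.0, 210.0], 513), (0.73, [229.0, 206.0], 926)]
coupling scene [(0.94, [235.0, 190.0], 459), (0.49, [437.0, 257.0], 938)]
   ['top', 'scene'] [ 0.5592 -0.1418  0.037 ] 0.114
   ['top'] [ 0.5594 -0.1411  0.0378] 0.038
   ['scene'] [ 0.5547 -0.1452  0.0224] 0.11
tin top [(0.56, [278.0, 182.0], 992)]
tin scene [(0.94, [279.0, 217.0], 1255)]
   ['top', 'scene'] [ 0.6101 -0.0052  0.1318] 0.099
   ['top'] [ 0.6082 -0.0035  0.1225] 0.108
   ['scene'] [ 0.6077 -0.007   0.0811] 0.061
rack top [(0.89, [395.0, 225.0], 3600), (0.38, [420.0, 226.0], 458)]
   ['top'] [ 0.5272 -0.2489 -0.2922] 0.577
```

View pics/z_scene.png

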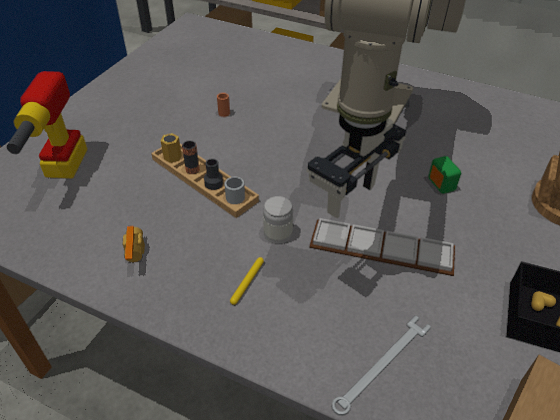

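View pics/z_top.png

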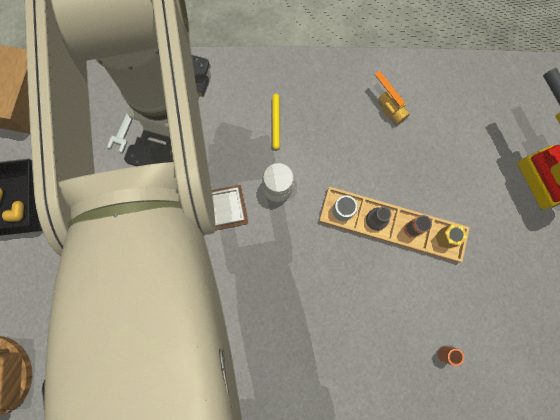

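The final pictures show all four fittings upright in the rack: nut (455,236), nipple (419,227), reducer (380,214) and coupling (345,207) in the top view. The tin (278,182) has not moved, the source trays are empty, and the arm is clear.

```bash
python3 -c "
from plant import *
print(close_job())"
```

```text
the job is handed in; nothing more can be done
None
```

I moved all four fittings to the wooden rack in reverse order and handed the job in after about 40 s of robot time. From the robot's left the source row was nut, nipple, reducer, coupling; the rack now reads coupling, reducer, nipple, nut.

**Placing:** I lowered each fitting until the wrist force showed light contact (about 5–8 N), at the same tool height at which I had picked it up. So each should be standing on its pocket floor.

**Final checks:** In the last pictures all four are upright, one to a pocket. The position fits from both cameras put each within about 4 mm of its pocket centre. The tin is within 1 mm of where it started, and the arm is clear of everything.

**What disagreed:**
- The two cameras differed by 2–5 mm in position throughout.
- The opening on the reducer's 30 mm neck settled at 28.6–29 mm instead of 30 mm. It stayed firm and upright, and the reducer was placed correctly.
- The last fit of the rack itself was poor because the fittings now cover part of it. I relied on the earlier, good fit; the rack is fixed.

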